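# Size a guide key on the slot ladder

## Task

Take the guide key out of the red job well and size it on the slot ladder: starting at the narrowest slot (yellow end), slowly lower the end of its tongue onto each slot in turn, feeling gently whether it goes in, never forcing it, until the first slot accepts it. Seat it there fully home, upright, with its collar down on the bar (a slot that swallows the collar is too wide) and roughly centred across the bar, and let go. Leave the two spare keys in their wells and everything else where it is.

Things in the scene. Friction and masses are not known exactly. Their poses are not given: they have to be found in the camera images.
- ladder: Fixed slot gauge: steel comb bar 170 long (own y) x 34 mm wide, flat top 34 mm above the bench. Four square-edged slots across it (along own x, open at both sides, 30 mm deep), 35 mm apart along own y: slots 1 to 4 (towards +y) are 3, 6.2, 10.2, 14.2 mm wide. Yellow block at the narrow end. No tongue enters slot 1; each has 1.2 mm play in the first that takes it. Origin: centre of underside
- slot1 (a point): Centre of the mouth of ladder slot 1 (3 mm wide), level with the bar's top; axes as the ladder's (narrowest, beside the yellow block). Steel on steel is hard: touch down at 6 mm per s or so, faster knocks give force spikes
- slot2 (a point): Centre of the mouth of ladder slot 2 (6.2 mm wide), level with the bar's top; axes as the ladder's
- slot3 (a point): Centre of the mouth of ladder slot 3 (10.2 mm wide), level with the bar's top; axes as the ladder's
- slot4 (a point): Centre of the mouth of ladder slot 4 (14.2 mm wide), level with the bar's top; axes as the ladder's
- rack: Fixed rack 60 (own x) x 200 (own y) x 34 mm high, three wells 19 (own x) x 24 mm (own y), 30 mm deep, in a row along own y. The +y end is red with the job well (62 mm from the centre); the grey part has two spare wells (10 and 66 mm towards own -y). Keys stand with the grip's underside on the rack's top, tongue and collar in the well. Origin: centre of underside
- job_well (a point): Centre of the mouth of the red job well, level with the rack's top
- key_a: Look-alike key, 0.12 kg. Brass grip 28 (own x) x 26 (own y) x 34 mm high; centred below it, 20 mm wide (own x): a collar 8 mm high, then a square-ended tongue 20 mm long. Tongue thickness (own y) 5, 9 or 13 mm, one key of each, unmarked, hidden in the well; collar 4 mm thicker than its tongue. Origin: centre of the grip's underside, z up. Starts in any well, own y along rack x
- key_a_tip (a point): Centre of the lower end of key_a's tongue, 28 mm under the key's origin; axes as the key's
- key_b: Look-alike key, 0.12 kg. Brass grip 28 (own x) x 26 (own y) x 34 mm high; centred below it, 20 mm wide (own x): a collar 8 mm high, then a square-ended tongue 20 mm long. Tongue thickness (own y) 5, 9 or 13 mm, one key of each, unmarked, hidden in the well; collar 4 mm thicker than its tongue. Origin: centre of the grip's underside, z up. Starts in any well, own y along rack x
- key_b_tip (a point): Centre of the lower end of key_b's tongue, 28 mm under the key's origin; axes as the key's
- key_c: Look-alike key, 0.12 kg. Brass grip 28 (own x) x 26 (own y) x 34 mm high; centred below it, 20 mm wide (own x): a collar 8 mm high, then a square-ended tongue 20 mm long. Tongue thickness (own y) 5, 9 or 13 mm, one key of each, unmarked, hidden in the well; collar 4 mm thicker than its tongue. Origin: centre of the grip's underside, z up. Starts in any well, own y along rack x
- key_c_tip (a point): Centre of the lower end of key_c's tongue, 28 mm under the key's origin; axes as the key's
- altimeter: Bystander: round black altimeter case standing upright, 86 mm across, 76 mm high, white dial on top; origin at its underside. Leave alone.
- bezel: Bystander: chrome bezel ring lying flat, 86 mm across, 9 mm high; origin at its underside. Leave alone.
- rotor: Bystander: small green gyro rotor, 48 mm across, 32 mm high; origin at its underside. Leave alone.
- pitot: Bystander: brass pitot tip lying on a small steel foot, about 90 mm long, 28 mm high; origin at its underside. Leave alone.
- driver: Bystander: screwdriver with blue handle, 160 mm long, lying flat; origin at its underside. Leave alone.
- tray: Bystander: grey divided parts tray, 90 x 140 x 30 mm; origin at its underside. Leave alone.

How it is judged (in metres and radians):
On the way, in this order (a step that is already met when the one before it is completed fails the run):
1. a key has been lifted clear of the rack (height (world z) of any of key_a, key_b, key_c above 0.064 m), for 0.05 s.
2. the tongue's end has been rested on slot 1, the narrowest (((y of key_a_tip in the frame of slot1 between -0.005 and 0.005 m and x of key_a_tip in the frame of slot1 between -0.016 and 0.016 m and z of key_a_tip in the frame of slot1 between -0.004 and 0.004 m and contact force between key_a and ladder above 0.5 N) or (y of key_b_tip in the frame of slot1 between -0.005 and 0.005 m and x of key_b_tip in the frame of slot1 between -0.016 and 0.016 m and z of key_b_tip in the frame of slot1 between -0.004 and 0.004 m and contact force between key_b and ladder above 0.5 N) or (y of key_c_tip in the frame of slot1 between -0.005 and 0.005 m and x of key_c_tip in the frame of slot1 between -0.016 and 0.016 m and z of key_c_tip in the frame of slot1 between -0.004 and 0.004 m and contact force between key_c and ladder above 0.5 N))), for 0.05 s.
3. the tongue's end has been rested on slot 2, or has gone in there (((y of key_a_tip in the frame of slot2 between -0.005 and 0.005 m and x of key_a_tip in the frame of slot2 between -0.016 and 0.016 m and z of key_a_tip in the frame of slot2 between -0.004 and 0.004 m and contact force between key_a and ladder above 0.5 N) or (y of key_b_tip in the frame of slot2 between -0.005 and 0.005 m and x of key_b_tip in the frame of slot2 between -0.016 and 0.016 m and z of key_b_tip in the frame of slot2 between -0.004 and 0.004 m and contact force between key_b and ladder above 0.5 N) or (y of key_c_tip in the frame of slot2 between -0.005 and 0.005 m and x of key_c_tip in the frame of slot2 between -0.016 and 0.016 m and z of key_c_tip in the frame of slot2 between -0.004 and 0.004 m and contact force between key_c and ladder above 0.5 N) or (y of key_a_tip in the frame of slot2 between -0.005 and 0.005 m and x of key_a_tip in the frame of slot2 between -0.016 and 0.016 m and z of key_a_tip in the frame of slot2 below -0.006 m) or (y of key_b_tip in the frame of slot2 between -0.005 and 0.005 m and x of key_b_tip in the frame of slot2 between -0.016 and 0.016 m and z of key_b_tip in the frame of slot2 below -0.006 m) or (y of key_c_tip in the frame of slot2 between -0.005 and 0.005 m and x of key_c_tip in the frame of slot2 between -0.016 and 0.016 m and z of key_c_tip in the frame of slot2 below -0.006 m))), for 0.02 s.
4. the tongue has gone well into slot 2, or has been rested on slot 3 or gone in there (((y of key_a_tip in the frame of slot2 between -0.005 and 0.005 m and x of key_a_tip in the frame of slot2 between -0.016 and 0.016 m and z of key_a_tip in the frame of slot2 below -0.014 m) or (y of key_b_tip in the frame of slot2 between -0.005 and 0.005 m and x of key_b_tip in the frame of slot2 between -0.016 and 0.016 m and z of key_b_tip in the frame of slot2 below -0.014 m) or (y of key_c_tip in the frame of slot2 between -0.005 and 0.005 m and x of key_c_tip in the frame of slot2 between -0.016 and 0.016 m and z of key_c_tip in the frame of slot2 below -0.014 m) or (y of key_a_tip in the frame of slot3 between -0.005 and 0.005 m and x of key_a_tip in the frame of slot3 between -0.016 and 0.016 m and z of key_a_tip in the frame of slot3 between -0.004 and 0.004 m and contact force between key_a and ladder above 0.5 N) or (y of key_b_tip in the frame of slot3 between -0.005 and 0.005 m and x of key_b_tip in the frame of slot3 between -0.016 and 0.016 m and z of key_b_tip in the frame of slot3 between -0.004 and 0.004 m and contact force between key_b and ladder above 0.5 N) or (y of key_c_tip in the frame of slot3 between -0.005 and 0.005 m and x of key_c_tip in the frame of slot3 between -0.016 and 0.016 m and z of key_c_tip in the frame of slot3 between -0.004 and 0.004 m and contact force between key_c and ladder above 0.5 N) or (y of key_a_tip in the frame of slot3 between -0.005 and 0.005 m and x of key_a_tip in the frame of slot3 between -0.016 and 0.016 m and z of key_a_tip in the frame of slot3 below -0.006 m) or (y of key_b_tip in the frame of slot3 between -0.005 and 0.005 m and x of key_b_tip in the frame of slot3 between -0.016 and 0.016 m and z of key_b_tip in the frame of slot3 below -0.006 m) or (y of key_c_tip in the frame of slot3 between -0.005 and 0.005 m and x of key_c_tip in the frame of slot3 between -0.016 and 0.016 m and z of key_c_tip in the frame of slot3 below -0.006 m))), for 0.02 s.
At the end, for the whole second after the job is handed in: The job-well key is home in the first slot that takes its tongue: within 3 mm of the slot centre along the bar and 8 mm across, collar resting on the bar (grip underside 5.5 to 10.5 mm above its top), tilt under 0.07 rad, at rest; the two other keys stand in the grey spare wells (((((y of key_a in the frame of slot2 between -0.003 and 0.003 m and x of key_a in the frame of slot2 between -0.008 and 0.008 m and z of key_a in the frame of slot2 between 0.0055 and 0.0105 m) or (y of key_a in the frame of slot3 between -0.003 and 0.003 m and x of key_a in the frame of slot3 between -0.008 and 0.008 m and z of key_a in the frame of slot3 between 0.0055 and 0.0105 m) or (y of key_a in the frame of slot4 between -0.003 and 0.003 m and x of key_a in the frame of slot4 between -0.008 and 0.008 m and z of key_a in the frame of slot4 between 0.0055 and 0.0105 m)) and angle between key_a's own z axis and vertical below 0.07 rad and linear speed of key_a below 0.02 m/s and y of each of key_b, key_c in the frame of rack below 0.02 m and horizontal distance between each of key_b, key_c and rack below 0.085 m and height (world z) of each of key_b, key_c below 0.04 m and angle between each of key_b, key_c's own z axis and vertical below 0.2 rad) or (((y of key_b in the frame of slot2 between -0.003 and 0.003 m and x of key_b in the frame of slot2 between -0.008 and 0.008 m and z of key_b in the frame of slot2 between 0.0055 and 0.0105 m) or (y of key_b in the frame of slot3 between -0.003 and 0.003 m and x of key_b in the frame of slot3 between -0.008 and 0.008 m and z of key_b in the frame of slot3 between 0.0055 and 0.0105 m) or (y of key_b in the frame of slot4 between -0.003 and 0.003 m and x of key_b in the frame of slot4 between -0.008 and 0.008 m and z of key_b in the frame of slot4 between 0.0055 and 0.0105 m)) and angle between key_b's own z axis and vertical below 0.07 rad and linear speed of key_b below 0.02 m/s and y of each of key_a, key_c in the frame of rack below 0.02 m and horizontal distance between each of key_a, key_c and rack below 0.085 m and height (world z) of each of key_a, key_c below 0.04 m and angle between each of key_a, key_c's own z axis and vertical below 0.2 rad) or (((y of key_c in the frame of slot2 between -0.003 and 0.003 m and x of key_c in the frame of slot2 between -0.008 and 0.008 m and z of key_c in the frame of slot2 between 0.0055 and 0.0105 m) or (y of key_c in the frame of slot3 between -0.003 and 0.003 m and x of key_c in the frame of slot3 between -0.008 and 0.008 m and z of key_c in the frame of slot3 between 0.0055 and 0.0105 m) or (y of key_c in the frame of slot4 between -0.003 and 0.003 m and x of key_c in the frame of slot4 between -0.008 and 0.008 m and z of key_c in the frame of slot4 between 0.0055 and 0.0105 m)) and angle between key_c's own z axis and vertical below 0.07 rad and linear speed of key_c below 0.02 m/s and y of each of key_a, key_b in the frame of rack below 0.02 m and horizontal distance between each of key_a, key_b and rack below 0.085 m and height (world z) of each of key_a, key_b below 0.04 m and angle between each of key_a, key_b's own z axis and vertical below 0.2 rad))); the robot touches nothing.
It fails at once if a key was forced against the ladder (more than 40 N) (contact force between any of key_a, key_b, key_c and ladder above 40 N).
It fails at once if a bystander was disturbed (moved more than 15 mm) (distance of any of altimeter, bezel, rotor, pitot, driver, tray from where it was at the start of the episode above 0.015 m).
It also fails if it takes over 61 s, if anything falls off the work surface, if the arm or the gripper's body presses on something with over 40 N, if the wrist force passes 120 N, or if a joint passes its speed limit or range.

## Robot

A 6-joint arm with a two-finger parallel gripper is mounted at the origin on the work surface. World frame = base frame: x ahead of the robot, y to its left, z up, the work surface at z = 0. Lengths are in m, angles in degrees, forces in N, time in s.
With the tool pointing down it reaches from about 0.35 to 0.875 m from the base axis. Payload 4.2 kg.
Tool frame: the origin (TCP) lies midway between the tips of the shut fingers; the grasp point (between the pads) lies 19 mm behind it (r.pinch_z is the distance from the TCP to the grasp point, in m); z points along the fingers, y is the line along which they close (so a half turn about z gives the same grasp; the last joint's range is limited). The gripper opens to 87 mm and grips with 3 to 60 N. Pads are 19 mm wide; open, the fingers measure 117 mm over their backs; the gripper's body (75 mm by 190 mm) begins 51 mm behind the grasp point.
Start: joints at [84.889, 22.042, 0.453, 0, -68.411, -14.817], TCP at [0.213, 0.588, 0.223] pointing down, gripper open.
Joint ranges: [-179.83, 179.83], [-69.29, 118.12], [-61.27, 80.66], [-181.25, 117.63], [-171.15, -9.14], [-177.46, 177.46]. Speed limits (degrees/s): [159.86, 159.86, 180, 180, 180, 180].

## Interface

Orientations are given as a 3x3 rotation matrix whose columns are the frame's x, y, z axes.
In Python, from station import r, imaging, models gives the robot as it stands. The module is installed in compiled form; this text tells all that it offers.
- The arm moves only by the tool apply_moves, never from a script. Its argument "moves" is a list of rows, each a list of 2 entries, a list of its own where there are three numbers: the shift along the tool's x, y, z in m, then the turn about the tool's z in degrees. A call has 1 to 5 rows; each row shifts and turns the commanded pose from where the row before left it, along the tool's axes as they then stand; what a row does not reach is not made up. A row lasts 1/12 s, in which the tool goes at most 41.7 mm and 7.16 degrees, less where a joint would pass 70% of its speed; a pose out of reach is approached as far as the arm can. A call is refused whole if a number of a shift passes 0.0417 or a number of a turn 7.16, either way. A call with a gripper value outside its range is refused whole. "hand" is the finger opening in m, from 0 to 0.087, set as the call begins (left out, the last holds). The fingers move at their own pace and stop on an object; the grip force is fixed at half the most. Time passes only in rows, so rows that do not move let the fingers close. It gives the time, the measured TCP pose, the force, the opening and the grip force at its end, in the units of the state.
- r.sense(): the state, without advancing time (a new reading comes with each control period).
- imaging.capture(name): name is "scene" or "top" or "wrist"; returns a dict with "frame" (400x640x3 uint8, blue, green, red), "intrinsics" (3x3 intrinsics, pixels), "eye" and "orientation" of the camera in the world. Camera axes: x right, y down, z forward; pixel columns grow to the right and rows downward; lengths in m; the calibration is good to about 2 mm. A picture is of the moment at which its call begins. There is no depth.
- r.finish_job(): hands the job in; it is judged then, once.
Trained networks look in a picture, given as the dict that the camera call returned (one of the last four; its "shot" number tells which), for a name from the list of things; names that differ only in an ending like _2 or _b are one class to them, and where a whole thing is asked for, a point or a joint stands for the part that bears it (a point fixed in the world has none). Each returns a list of dicts, best first, with "confidence" (0 to 1); they miss things now and then, are a little off and sometimes report something else, mostly with a low value. They report only what shows in the picture. A call takes as long as a camera call.
- models.cut_out(picture, target): "region" (400x640 bool, what is visible of it) and "extent" ([left, top, width, height] as shares, 0 to 1, of the picture: columns of its width, rows of its height, round what is visible of it).
- models.place_of(picture, target): "at" ([column, row] as shares, 0 to 1, of the picture: columns of its width, rows of its height: a listed point, or the origin of a listed thing).
The state is a dict: "time_s": time; "joints": joint angles; "joint_velocities": joint speeds; "effort": joint torques, N m; "tcp_pos": TCP position; "ee_rot": TCP orientation; "wrist_force": force on the tool from outside, world axes, zero at the start; "moment": the same for the moment, N m; "gripper_width": opening from 0.0 (shut) to 1.0 (fully open); "gripper_force": force on a finger pad.
Only numpy, scipy, OpenCV 4.12 (cv2) and the standard library are available. Lean on these libraries where they do the work, as an engineer would, in place of code of your own. Each camera call takes 0.05 s, during which the arm holds its last target. There are 200 camera calls.

## Working session

There is one attempt and no reset: what is moved stays moved. The work goes in short steps, Python scripts to look and compute and a tool call to move; the robot and the scene stay as the last step left them, time stands still between calls to the robot, and variables do not carry over. Pictures are saved under pics/ and viewed, at most 10 in all, crops included, and the job is handed in when it is done.

Besides the shell and the picture viewer there is one more tool, called after ">>>" by a JSON object that holds its "api" and its "payload". apply_moves: Moves the arm, as the interface text tells. Its arguments: {"type":"object","properties":{"moves":{"type":"array"},"hand":{"type":"number"}},"required":["moves"]}

```bash
mkdir -p pics
cat > h.py <<'E'
import numpy as np, cv2
from station import r, imaging, models
def ray(p,uv):
    K=np.array(p["intrinsics"]);d=np.array(p["orientation"])@np.linalg.inv(K)@np.array([uv[0],uv[1],1.0]);return np.array(p["eye"]),d
def at(p,uv,z):
    e,d=ray(p,uv);return e+d*(z-e[2])/d[2]
def proj(p,X):
    c=np.array(p["orientation"]).T@(np.array(X)-np.array(p["eye"]));q=np.array(p["intrinsics"])@c;return q[:2]/q[2]
E
python3 - <<'E'
from h import *
s=r.sense();print(s["tcp_pos"],np.round(s["ee_rot"],3).tolist(),s["wrist_force"],s["time_s"])
ims=[]
for n in ("top","scene"):
    p=imaging.capture(n);cv2.imwrite(f"pics/{n}0.png",p["frame"])
    print(n,np.round(p["eye"],3),np.round(p["orientation"],2).tolist())
    for t,z in (("ladder",.034),("rack",.034),("slot1",.034),("slot2",.034),("slot3",.034),("slot4",.034),("job_well",.034),("key_a",.034)):
        for d in models.place_of(p,t)[:4]:
            uv=np.array(d["at"])*[640,400];print(t,round(d["confidence"],2),uv.round(1),at(p,uv,z if t not in("ladder","rack") else 0).round(4))
E
```

```text
[0.21281543 0.58699496 0.22146043] [[0.94, -0.341, -0.001], [-0.341, -0.94, -0.002], [0.0, 0.002, -1.0]] [-0.62226152  0.21035443 -0.22580701] 0.0
top [4.73e-01 1.00e-03 1.08e+00] [[-0.01, -0.99, 0.11], [-1.0, 0.01, -0.03], [0.03, -0.11, -0.99]]
ladder 0.64 [254.  231.4] [0.5222 0.1368 0.    ]
rack 0.97 [366.9 219.6] [ 0.5488 -0.1525  0.    ]
rack 0.7 [347.2 132. ] [ 0.78   -0.1066  0.    ]
slot1 0.85 [274.1 229.4] [0.525 0.083 0.034]
slot1 0.82 [228.7 230.5] [0.5236 0.1947 0.034 ]
slot1 0.66 [245.3 226.1] [0.534  0.1539 0.034 ]
slot1 0.56 [256.6 228.4] [0.528  0.1262 0.034 ]
slot2 0.85 [274.1 229.4] [0.525 0.083 0.034]
slot2 0.82 [228.7 230.5] [0.5236 0.1947 0.034 ]
slot2 0.66 [245.3 226.1] [0.534  0.1539 0.034 ]
slot2 0.56 [256.6 228.4] [0.528  0.1262 0.034 ]
slot3 0.85 [274.1 229.4] [0.525 0.083 0.034]
slot3 0.82 [228.7 230.5] [0.5236 0.1947 0.034 ]
slot3 0.66 [245.3 226.1] [0.534  0.1539 0.034 ]
slot3 0.56 [256.6 228.4] [0.528  0.1262 0.034 ]
slot4 0.85 [274.1 229.4] [0.525 0.083 0.034]
slot4 0.82 [228.7 230.5] [0.5236 0.1947 0.034 ]
slot4 0.66 [245.3 226.1] [0.534  0.1539 0.034 
[... 816 characters left out ...]
 0.1956 0.034 ]
slot2 0.83 [362.9 159.2] [0.5344 0.1195 0.034 ]
slot2 0.68 [347.9 162.2] [0.5276 0.0864 0.034 ]
slot3 0.9 [380.4 153.8] [0.5379 0.1613 0.034 ]
slot3 0.9 [392.4 146.5] [0.5314 0.1956 0.034 ]
slot3 0.83 [362.9 159.2] [0.5344 0.1195 0.034 ]
slot3 0.68 [347.9 162.2] [0.5276 0.0864 0.034 ]
slot4 0.9 [380.4 153.8] [0.5379 0.1613 0.034 ]
slot4 0.9 [392.4 146.5] [0.5314 0.1956 0.034 ]
slot4 0.83 [362.9 159.2] [0.5344 0.1195 0.034 ]
slot4 0.68 [347.9 162.2] [0.5276 0.0864 0.034 ]
job_well 0.94 [278.  201.5] [ 0.5559 -0.0889  0.034 ]
job_well 0.4 [214.7 221.3] [ 0.5447 -0.2201  0.034 ]
key_a 0.76 [213.2 213.3] [ 0.5254 -0.2172  0.034 ]
key_a 0.66 [278.9 200.3] [ 0.554  -0.0861  0.034 ]
```

Run:
```python
import cv2
a=cv2.imread("pics/top0.png")[170:290,190:440];b=cv2.imread("pics/scene0.png")[110:260,170:430]
a=cv2.resize(a,(780,374),interpolation=2);b=cv2.resize(b,None,fx=1.5,fy=1.5)
import numpy as np
c=np.zeros((600,780,3),np.uint8);c[:374]=a;c[374:374+225,:b.shape[1]]=b
cv2.imwrite("pics/v0.png",c)
```

```text
(no output)
```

View pics/v0.png

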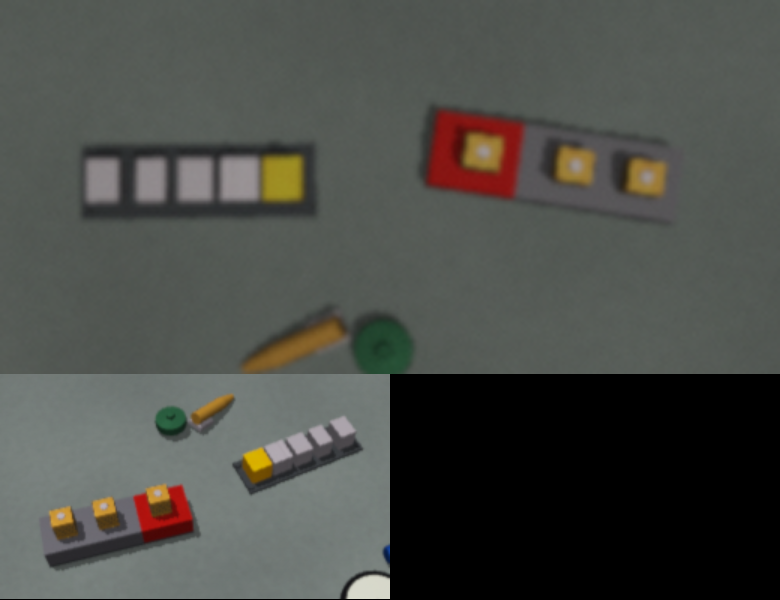

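View pics/top0.png

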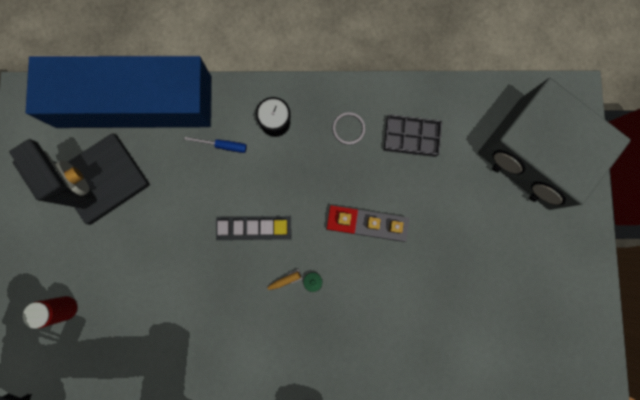

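The top picture shows the ladder at px (217-291, 228) with its yellow end at the right (-y). The rack is at (327-405, 205-240), tilted about 7°, red end left, key in the job well near (344, 218). Next I move over the ladder to look with the wrist camera.

>>> {"api": "apply_moves", "payload": {"moves": [[[0.03,0.0212,0],0],[[0.03,0.0212,0],0],[[0.03,0.0212,0],0],[[0.03,0.0212,0],0],[[0.03,0.0212,0],0]]}}

```text
time_s: 1.32
tcp_pos: [0.3185, 0.4354, 0.2227]
ee_rot: [[0.94, -0.34, 0.0], [-0.34, -0.94, 0.0], [0.0, -0.0, -1.0]]
wrist_force: [0.3, 0.4, -0.3]
gripper_width: 0.998
gripper_force: 0.0
```

>>> {"api": "apply_moves", "payload": {"moves": [[[0.03,0.0212,0],0],[[0.03,0.0212,0],0],[[0.03,0.0212,0],0],[[0.03,0.0212,0],0],[[0.03,0.0212,0],0]]}}

```text
time_s: 1.73
tcp_pos: [0.4235, 0.2844, 0.2229]
ee_rot: [[0.94, -0.34, 0.001], [-0.34, -0.94, 0.001], [0.0, -0.001, -1.0]]
wrist_force: [0.7, 0.1, 0.5]
gripper_width: 1.0
gripper_force: 0.0
```

>>> {"api": "apply_moves", "payload": {"moves": [[[0.02,0.0212,0],0],[[0.02,0.0212,0],0],[[0.02,0.0212,0],0],[[0,0,0],7],[[0,0,0],7]]}}

```text
time_s: 2.15
tcp_pos: [0.4581, 0.2042, 0.2228]
ee_rot: [[0.825, -0.565, 0.0], [-0.565, -0.825, 0.0], [0.0, -0.0, -1.0]]
wrist_force: [-0.6, 0.7, 0.3]
gripper_width: 0.997
gripper_force: 0.0
```

>>> {"api": "apply_moves", "payload": {"moves": [[[0,0,0],7],[[0,0,0],7],[[0,0,0],7],[[0,0,0],7],[[0,0,0],7]]}}

```text
time_s: 2.57
tcp_pos: [0.4575, 0.2057, 0.2227]
ee_rot: [[0.354, -0.935, 0.0], [-0.935, -0.354, 0.0], [-0.0, -0.0, -1.0]]
wrist_force: [-0.7, -0.1, 0.1]
gripper_width: 0.999
gripper_force: 0.0
```

>>> {"api": "apply_moves", "payload": {"moves": [[[0,0,0],7],[[0,0,0],7],[[0,0,0],7],[[0,0,0],7],[[0,0,0],0]]}}

```text
time_s: 2.98
tcp_pos: [0.4575, 0.2057, 0.2227]
ee_rot: [[-0.123, -0.992, 0.0], [-0.992, 0.123, 0.0], [-0.0, -0.0, -1.0]]
wrist_force: [-0.1, -0.4, -0.6]
gripper_width: 1.001
gripper_force: 0.0
```

Run:
```python
from h import *
s=r.sense();print(s["tcp_pos"],np.round(s["ee_rot"],4).tolist(),s["time_s"])
p=imaging.capture("wrist");cv2.imwrite("pics/w1.png",p["frame"])
print(np.round(p["eye"],4),np.round(p["orientation"],3).tolist(),np.round(p["intrinsics"],1).tolist())
for t in ("slot1","job_well","key_a"):
    for d in models.place_of(p,t)[:4]:
        uv=np.array(d["at"])*[640,400];print(t,round(d["confidence"],2),uv.round(1),at(p,uv,.034).round(4))
```

```text
[0.4574766  0.20573048 0.22266802] [[-0.1227, -0.9924, 0.0001], [-0.9924, 0.1227, 0.0002], [-0.0002, -0.0001, -1.0]] 2.9833
[0.4477 0.1298 0.3854] [[-0.992, 0.119, 0.035], [0.124, 0.954, 0.274], [-0.001, 0.276, -0.961]] [[317.6, 0.0, 315.9], [0.0, 317.6, 198.7], [0.0, 0.0, 1.0]]
slot1 0.9 [232.2  71.9] [0.5294 0.084  0.034 ]
slot1 0.81 [249.3 170.4] [0.5307 0.1879 0.034 ]
slot1 0.74 [245.6 144.1] [0.5294 0.1585 0.034 ]
```

View pics/w1.png

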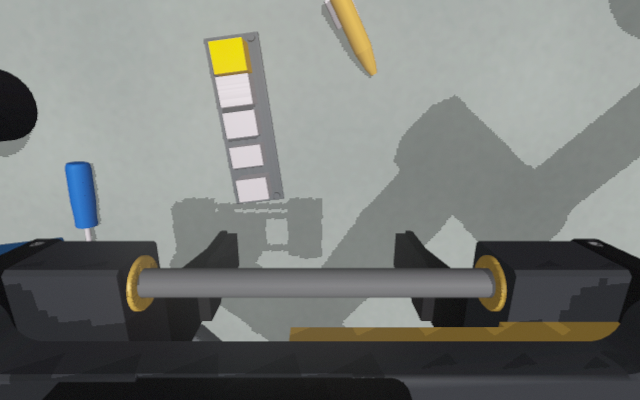

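The wrist view shows the ladder at px (205-285, 35-205), yellow at (228, 55) and the slots at about rows 74, 109, 142 and 174. Next I move over the job well.

>>> {"api": "apply_moves", "payload": {"moves": [[[0.036,-0.0155,0],0],[[0.036,-0.0155,0],0],[[0.036,-0.0155,0],0],[[0.036,-0.0155,0],0],[[0.036,-0.0155,0],0]]}}

```text
time_s: 3.6
tcp_pos: [0.513, 0.0161, 0.2228]
ee_rot: [[-0.118, -0.993, 0.001], [-0.993, 0.118, 0.0], [-0.0, -0.001, -1.0]]
wrist_force: [0.3, 0.4, 0.1]
gripper_width: 1.001
gripper_force: 0.0
```

>>> {"api": "apply_moves", "payload": {"moves": [[[0.036,-0.0155,0],0],[[0.036,-0.0155,0.01],0],[[0.036,-0.0155,0.02],0],[[0,0,0.03],0],[[0,0,0],0]]}}

```text
time_s: 4.02
tcp_pos: [0.5415, -0.0949, 0.1579]
ee_rot: [[-0.125, -0.992, -0.012], [-0.992, 0.125, 0.001], [0.0, 0.012, -1.0]]
wrist_force: [-2.1, 0.7, -1.4]
gripper_width: 1.001
gripper_force: 0.0
```

```bash
cat >> h.py <<'E'
def ortho(p,x0,x1,y0,y1,z,s=0.0005):
    # rows: x descending from x1 ; cols: y descending from y1
    A=[proj(p,(x1,y1,z)),proj(p,(x1,y0,z)),proj(p,(x0,y0,z)),proj(p,(x0,y1,z))]
    W=int((y1-y0)/s);H=int((x1-x0)/s)
    M=cv2.getPerspectiveTransform(np.float32(A),np.float32([[0,0],[W,0],[W,H],[0,H]]))
    return cv2.warpPerspective(p["frame"],M,(W,H),flags=cv2.INTER_CUBIC)
E
python3 - <<'E'
from h import *
s=r.sense();print(s["tcp_pos"],np.round(s["ee_rot"],4).tolist(),s["time_s"])
p=imaging.capture("wrist");cv2.imwrite("pics/w2.png",p["frame"])
print(np.round(p["eye"],4))
for t in ("job_well","key_a","rack"):
    for d in models.place_of(p,t)[:4]:
        uv=np.array(d["at"])*[640,400];print(t,round(d["confidence"],2),uv.round(1),at(p,uv,0 if t=="rack" else .034).round(4))
x,y=s["tcp_pos"][:2]
o=ortho(p,.48,.62,-.22,-.03,.068,.0005);o2=ortho(p,.48,.62,-.22,-.03,.034,.0005)
cv2.imwrite("pics/o2.png",np.vstack([o,o2]))
E
```

```text
[ 0.54151086 -0.09485811  0.15791739] [[-0.1245, -0.9921, -0.0116], [-0.9922, 0.1245, 0.001], [0.0005, 0.0116, -0.9999]] 4.0167
[ 0.5335 -0.1709  0.3207]
key_a 0.94 [308.3 199.6] [ 0.548  -0.0891  0.034 ]
key_a 0.76 [312.1  49.4] [ 0.5277 -0.2169  0.034 ]
key_a 0.64 [311.6 116.6] [ 0.5351 -0.1636  0.034 ]
rack 0.62 [313.7  54.4] [ 0.526 -0.218  0.   ]
```

View pics/w2.png

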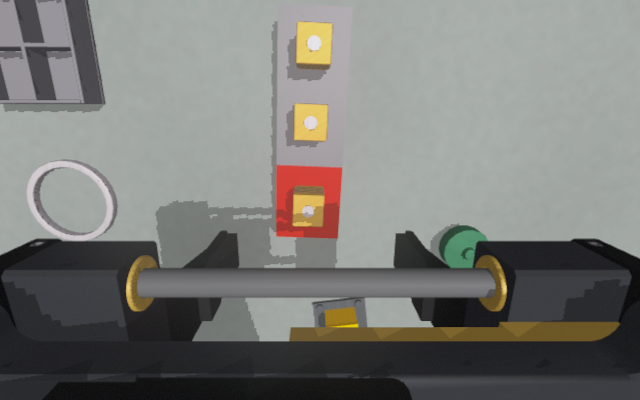

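View pics/o2.png

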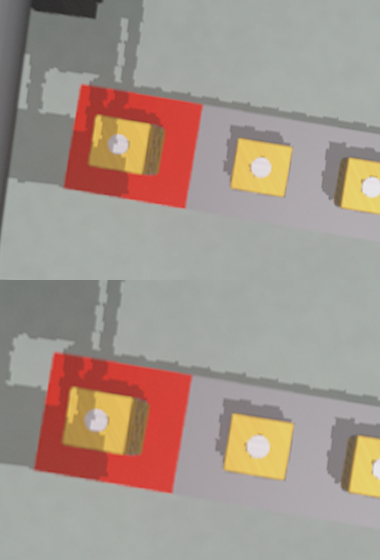

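The wrist view shows the job key on red at (308, 205) and the spares at (311, 120) and (314, 43). The positions fit the rack dimensions, with the rack yawed about -9°. I'll align and descend.

>>> {"api": "apply_moves", "payload": {"moves": [[[-0.0062,-0.0058,0.005],2],[[0,0,0.02],0],[[0,0,0.025],0],[[0,0,0.025],0],[[0,0,0.0],0]]}}

```text
time_s: 4.63
tcp_pos: [0.5495, -0.0863, 0.0861]
ee_rot: [[-0.154, -0.988, -0.006], [-0.988, 0.154, 0.0], [0.001, 0.006, -1.0]]
wrist_force: [-0.9, -0.8, -0.0]
gripper_width: 1.004
gripper_force: 0.0
```

>>> {"api": "apply_moves", "payload": {"moves": [[[0,0,0],0],[[0,0,0],0],[[0,0,0],0]]}}

```text
time_s: 4.88
tcp_pos: [0.5536, -0.0871, 0.0912]
ee_rot: [[-0.154, -0.988, 0.005], [-0.988, 0.154, 0.0], [-0.001, -0.005, -1.0]]
wrist_force: [0.5, -1.0, 0.8]
gripper_width: 1.002
gripper_force: 0.0
```

Run:
```python
from h import *
s=r.sense();print(s["tcp_pos"],np.round(s["ee_rot"],4).tolist(),s["time_s"],s["wrist_force"])
p=imaging.capture("wrist");cv2.imwrite("pics/w3.png",p["frame"])
for t in ("key_a",):
    for d in models.place_of(p,t)[:3]:
        uv=np.array(d["at"])*[640,400];print(t,round(d["confidence"],2),uv.round(1),at(p,uv,.034).round(4))
```

```text
[ 0.55356365 -0.08713327  0.09117269] [[-0.1538, -0.9881, 0.0048], [-0.9881, 0.1538, 0.0001], [-0.0008, -0.0048, -1.0]] 4.8833 [ 0.52168769 -0.98972893  0.80037673]
key_a 0.92 [324.4 108.9] [ 0.5364 -0.161   0.034 ]
key_a 0.7 [321. 216.] [ 0.5501 -0.0868  0.034 ]
key_a 0.58 [326.9  14. ] [ 0.5266 -0.2165  0.034 ]
```

View pics/w3.png

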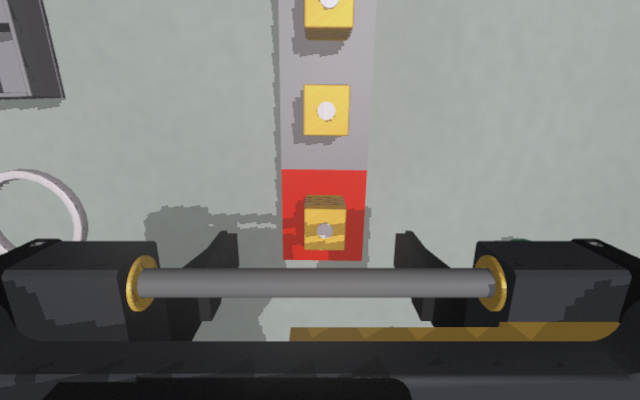

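The key is between the fingers at column 324 against a finger centre of 317, so it needs 4-5 mm along tool +y. I'll correct that, descend and grip.

>>> {"api": "apply_moves", "payload": {"moves": [[[0.001,0.0045,0.006],0],[[0,0,0.012],0],[[0,0,0.015],0],[[0,0,0.012],0],[[0,0,0.006],0]]}}

```text
time_s: 5.4
tcp_pos: [0.5459, -0.088, 0.0362]
ee_rot: [[-0.156, -0.988, -0.002], [-0.988, 0.156, 0.0], [0.0, 0.002, -1.0]]
wrist_force: [-0.2, 0.5, 1.0]
gripper_width: 1.0
gripper_force: 0.0
```

>>> {"api": "apply_moves", "payload": {"moves": [[[0,0,0],0],[[0,0,0],0],[[0,0,0],0],[[0,0,0],0],[[0,0,0],0]]}}

```text
time_s: 5.82
tcp_pos: [0.5477, -0.0879, 0.0383]
ee_rot: [[-0.155, -0.988, 0.002], [-0.988, 0.155, 0.0], [-0.0, -0.001, -1.0]]
wrist_force: [-0.8, 0.3, 0.4]
gripper_width: 1.002
gripper_force: 0.0
```

>>> {"api": "apply_moves", "payload": {"moves": [[[0,0,0],0],[[0,0,0],0],[[0,0,0],0],[[0,0,0],0],[[0,0,0],0]], "hand": 0.0}}

```text
time_s: 6.23
tcp_pos: [0.5472, -0.0879, 0.0377]
ee_rot: [[-0.155, -0.988, 0.0], [-0.988, 0.155, -0.0], [-0.0, -0.0, -1.0]]
wrist_force: [0.4, -0.1, -0.0]
gripper_width: 0.707
gripper_force: 0.0
```

>>> {"api": "apply_moves", "payload": {"moves": [[[0,0,0],0],[[0,0,0],0],[[0,0,0],0],[[0,0,0],0],[[0,0,0],0]]}}

```text
time_s: 6.65
tcp_pos: [0.5472, -0.0879, 0.0376]
ee_rot: [[-0.155, -0.988, -0.0], [-0.988, 0.155, 0.0], [-0.0, 0.0, -1.0]]
wrist_force: [0.3, 0.1, -0.7]
gripper_width: 0.322
gripper_force: 0.0
```

>>> {"api": "apply_moves", "payload": {"moves": [[[0,0,0],0],[[0,0,0],0],[[0,0,0],0],[[0,0,0],0],[[0,0,0],0]]}}

```text
time_s: 7.07
tcp_pos: [0.5476, -0.0879, 0.0377]
ee_rot: [[-0.155, -0.988, 0.001], [-0.988, 0.155, 0.0], [-0.0, -0.001, -1.0]]
wrist_force: [2.2, -0.2, -0.8]
gripper_width: 0.297
gripper_force: 30.0
```

Run:
```python
from h import *
# ladder fit from the earlier wrist picture cannot be reprojected without its calibration; use top again
s=r.sense();print(s["tcp_pos"],s["gripper_width"]*.087,s["gripper_force"],s["wrist_force"],s["moment"])
p=imaging.capture("top");o=ortho(p,.47,.60,.02,.26,.034,.0005);cv2.imwrite("pics/lad.png",o)
hsv=cv2.cvtColor(p["frame"],cv2.COLOR_BGR2HSV);m=((hsv[...,2]>120)&(np.add.outer(range(400),0*np.arange(640))>205)&(np.add.outer(range(400),0*np.arange(640))<250)&(np.add.outer(0*np.arange(400),range(640))>200)&(np.add.outer(0*np.arange(400),range(640))<300)).astype(np.uint8)
pts=np.column_stack(np.nonzero(m))[:,::-1];P=np.array([at(p,q,.034)[:2] for q in pts])
print(len(P),cv2.minAreaRect(np.float32(P*1000)),np.linalg.svd(P-P.mean(0))[2],P.mean(0))
```

```text
[ 0.54756682 -0.08789026  0.03767198] 0.025862425637135474 29.994958823081106 [ 2.2110905  -0.15081585 -0.81891233] [-0.00259443 -0.4934309  -0.03159105]
877 ((542.2103881835938, 131.02066040039062), (90.74879455566406, 184.8861846923828), 9.007389068603516) [[ 0.185683  -0.9826097]
 [ 0.9826097  0.185683 ]] [0.55017273 0.13913768]
```

>>> {"api": "apply_moves", "payload": {"moves": [[[0,0,-0.006],0],[[0,0,-0.015],0],[[0,0,-0.027],0],[[0,0,-0.03],0],[[0,0,-0.025],0]]}}

```text
time_s: 7.53
tcp_pos: [0.5461, -0.088, 0.1422]
ee_rot: [[-0.155, -0.988, -0.002], [-0.988, 0.155, -0.0], [0.0, 0.002, -1.0]]
wrist_force: [1.1, 0.5, -2.0]
gripper_width: 0.3
gripper_force: 30.0
```

>>> {"api": "apply_moves", "payload": {"moves": [[[-0.02,0,-0.01],0],[[-0.03,-0.001,0],0],[[-0.03,-0.001,0],0],[[-0.03,-0.001,0],0],[[-0.03,-0.001,0],0]]}}

```text
time_s: 7.95
tcp_pos: [0.5715, 0.0507, 0.1507]
ee_rot: [[-0.156, -0.988, -0.003], [-0.988, 0.156, -0.0], [0.001, 0.002, -1.0]]
wrist_force: [0.8, -0.6, -2.1]
gripper_width: 0.297
gripper_force: 30.0
```

>>> {"api": "apply_moves", "payload": {"moves": [[[-0.03,-0.001,0],0],[[-0.03,-0.001,0],0],[[-0.02,-0.001,0],4],[[-0.008,0,0],7],[[0,0,0],7]]}}

```text
time_s: 8.37
tcp_pos: [0.5891, 0.138, 0.1501]
ee_rot: [[-0.456, -0.89, -0.002], [-0.89, 0.456, -0.001], [0.002, 0.002, -1.0]]
wrist_force: [0.4, -0.0, -1.8]
gripper_width: 0.294
gripper_force: 30.0
```

>>> {"api": "apply_moves", "payload": {"moves": [[[0,0,0],7],[[0,0,0],7],[[0,0,0],7],[[0,0,0],7],[[0,0,0],7]]}}

```text
time_s: 8.78
tcp_pos: [0.5886, 0.1357, 0.1502]
ee_rot: [[-0.885, -0.465, -0.003], [-0.465, 0.885, -0.001], [0.003, 0.001, -1.0]]
wrist_force: [0.5, -0.0, -1.6]
gripper_width: 0.297
gripper_force: 30.0
```

>>> {"api": "apply_moves", "payload": {"moves": [[[0,0,0],7],[[0,0,0],7],[[0,0,0],7],[[0,0,0],7],[[0,0,0],0]]}}

```text
time_s: 9.2
tcp_pos: [0.5888, 0.1357, 0.1503]
ee_rot: [[-1.0, 0.001, -0.003], [0.001, 1.0, -0.001], [0.003, -0.001, -1.0]]
wrist_force: [-0.0, 0.2, -1.4]
gripper_width: 0.296
gripper_force: 30.0
```

>>> {"api": "apply_moves", "payload": {"moves": [[[0,0,0],0],[[0,0,0],0],[[0,0,0],0],[[0,0,0],0],[[0,0,0],0]]}}

```text
time_s: 9.62
tcp_pos: [0.5899, 0.1361, 0.1506]
ee_rot: [[-1.0, -0.002, -0.0], [-0.002, 1.0, -0.0], [0.0, -0.0, -1.0]]
wrist_force: [-0.2, 0.1, -2.3]
gripper_width: 0.294
gripper_force: 30.0
```

Run:
```python
from h import *
s=r.sense();print(s["tcp_pos"],np.round(s["ee_rot"],4).tolist(),s["gripper_width"]*.087,s["wrist_force"],s["moment"],s["time_s"])
p=imaging.capture("wrist");cv2.imwrite("pics/w4.png",p["frame"])
np.savez("w4.npz",**{k:np.array(v) for k,v in p.items()})
print(np.round(p["eye"],4))
for t in ("slot1","key_a_tip"):
    for d in models.place_of(p,t)[:4]:
        uv=np.array(d["at"])*[640,400];print(t,round(d["confidence"],2),uv.round(1),at(p,uv,.034).round(4))
```

```text
[0.58992232 0.13607074 0.15059331] [[-1.0, -0.002, -0.0003], [-0.002, 1.0, -0.0001], [0.0003, -0.0001, -1.0]] 0.025548664653689972 [-0.23567758  0.05830845 -2.33659705] [ 0.08397871 -0.13369912  0.01895595] 9.6167
[0.5138 0.1352 0.3134]
slot1 0.91 [299.1 126.3] [0.5295 0.1206 0.034 ]
slot1 0.87 [381.  127.7] [0.5306 0.1911 0.034 ]
slot1 0.66 [341.9 132.3] [0.5345 0.1575 0.034 ]
slot1 0.63 [258.1 129. ] [0.5318 0.0853 0.034 ]
key_a_tip 0.66 [339.1 132.1] [0.5343 0.1551 0.034 ]
```

View pics/w4.png

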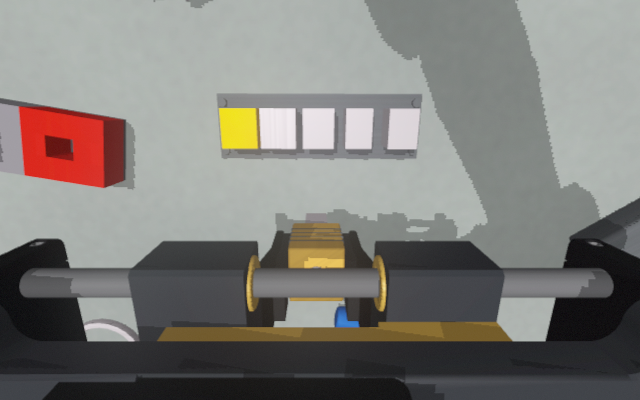

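The ladder is clear at px (218-421, 95-158), with the slots near columns 258, 300, 341 and 381. The key is held at (315, 260) and the job well is empty. I'll take subpixel edges.

Run:
```python
from h import *
d=np.load("w4.npz");p={k:d[k] for k in d.files}
g=p["frame"].astype(float)
for r0 in (113,120,128,136,143):
    b=g[r0-1:r0+2,:,1].mean(0);e=[]
    for c in range(225,425):
        if (b[c]-165)*(b[c+1]-165)<0:
            u=c+(165-b[c])/(b[c+1]-b[c]);e.append(round(at(p,(u,r0),.034)[1]*1000,1))
    print(r0,e)
# front/back edges of white top
for c in (275,280,310,320,355,360,395,410):
    b=g[:,c-1:c+2,1].mean(1);e=[]
    for r0 in range(98,158):
        if (b[r0]-165)*(b[r0+1]-165)<0:
            u=r0+(165-b[r0])/(b[r0+1]-b[r0]);e.append(tuple((at(p,(c,u),.034)[:2]*1000).round(1)))
    print(c,e)
print(g[128,225:425,1].astype(int).tolist())
```

```text
113 [np.float64(83.9), np.float64(86.3), np.float64(117.6), np.float64(122.8), np.float64(150.5), np.float64(160.2), np.float64(183.7), np.float64(197.4)]
120 [np.float64(84.1), np.float64(86.4), np.float64(117.5), np.float64(123.0), np.float64(150.5), np.float64(160.3), np.float64(183.5), np.float64(197.2), np.float64(223.9), np.float64(224.1)]
128 [np.float64(83.9), np.float64(86.4), np.float64(117.5), np.float64(123.2), np.float64(150.4), np.float64(160.1), np.float64(183.5), np.float64(197.3)]
136 [np.float64(83.9), np.float64(86.3), np.float64(117.4), np.float64(123.1), np.float64(150.4), np.float64(160.0), np.float64(183.5), np.float64(197.2)]
143 [np.float64(83.9), np.float64(86.4), np.float64(117.5), np.float64(123.1), np.float64(150.3), np.float64(160.0), np.float64(183.4), np.float64(197.4)]
275 [(np.float64(513.9), np.float64(100.5)), (np.float64(548.4), np.float64(99.2)), (np.float64(556.7), np.float64(99.0))]
280 [(np.float64(513.8), np.float64(104.7)), (np.float64(548.5), np.float64(103.6))]
310 [(np.float64(513.9), np.float64(130.1)), (np.float64(548.6), np.float64(129
[... 771 characters left out ...]
 226, 228, 233, 234, 234, 233, 231, 230, 229, 228, 194, 133, 117, 116, 115, 115, 116, 158, 211, 227, 226, 226, 226, 226, 226, 226, 226, 226, 226, 225, 225, 225, 225, 225, 225, 225, 225, 225, 225, 225, 225, 224, 224, 224, 224, 224, 224, 224, 202, 149, 112, 111, 111, 126, 135, 136, 135, 133, 130, 128, 163, 208, 222, 221, 222, 221, 221, 221, 221, 221, 220, 221, 220, 221, 220, 220, 220, 220, 220, 220, 220, 219, 219, 219, 219, 219, 218, 177, 121, 131, 130, 130, 130, 130, 130, 130, 128, 125, 126, 126, 126, 124, 124, 155, 201, 216, 216, 216, 215, 216, 216, 214, 215, 215, 215, 215, 215, 215, 214, 214, 214, 214, 214, 214, 214, 214, 214, 214, 213, 214, 213, 213, 213, 186, 169, 178, 178, 178, 178, 178]
```

Run:
```python
from h import *
d=np.load("w4.npz");p={k:d[k] for k in d.files}
T=np.array([.5899,.13607,.1506])
for n,X in (("tip",(0,0,-.0317)),("gripbot front",(-.014,0,-.0037)),("griptop front",(-.014,0,.0303)),("L top",(-.014,-.013,.0303)),("R top",(-.014,.013,.0303)),("L bot",(-.014,-.013,-.0037)),("R bot",(-.014,.013,-.0037)),("tipL5",(-.01,-.0025,-.0317)),("tipR5",(-.01,.0025,-.0317)),("tipL13",(-.01,-.0065,-.0317)),("tipR13",(-.01,.0065,-.0317))):
    print(n,proj(p,T+X).round(1))
cv2.imwrite("pics/c4.png",cv2.resize(p["frame"][190:310,250:390],None,fx=5,fy=5,interpolation=cv2.INTER_CUBIC))
```

```text
tip [317.4 228.2]
gripbot front [317.6 223.1]
griptop front [318.  249.3]
L top [289.4 249.3]
R top [346.5 249.3]
L bot [294.3 223.1]
R bot [340.9 223.2]
tipL5 [313.5 213.8]
tipR5 [321.3 213.8]
tipL13 [307.3 213.8]
tipR13 [327.4 213.8]
```

View pics/c4.png

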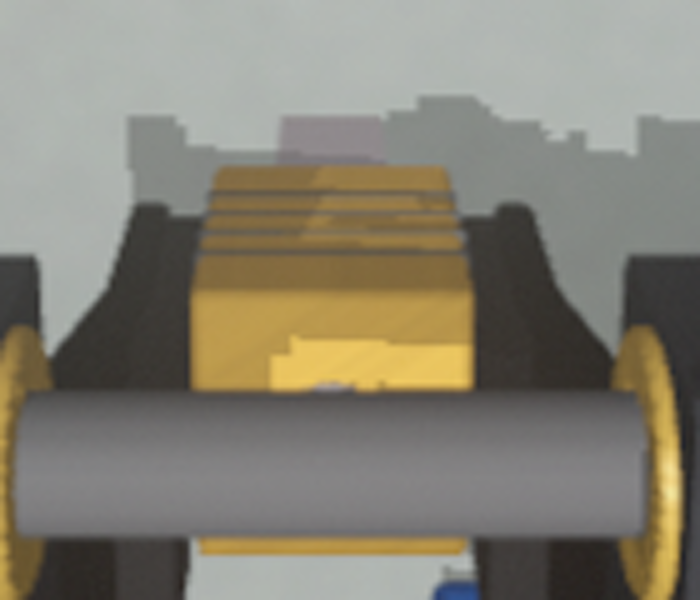

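The tongue end shows at columns 306-327, about 21 px. That matches 13 mm, so I expect only slot 4 to take it. The camera reads about 0.7 mm low in y relative to the held key. Now over to slot 1.

>>> {"api": "apply_moves", "payload": {"moves": [[[0.012,-0.01,0],0.2],[[0.02,-0.017,0],0],[[0.018,-0.015,0.01],0],[[0.009,-0.0083,0.018],0],[[0,0,0.02],0]]}}

```text
time_s: 10.18
tcp_pos: [0.5293, 0.0845, 0.1034]
ee_rot: [[-1.0, 0.003, 0.001], [0.003, 1.0, 0.001], [-0.001, 0.001, -1.0]]
wrist_force: [0.9, 0.3, -1.2]
gripper_width: 0.297
gripper_force: 30.0
```

>>> {"api": "apply_moves", "payload": {"moves": [[[0,0,0.015],0],[[0,0,0.008],0],[[0,0,0.004],0],[[0,0,0],0],[[0,0,0],0]]}}

```text
time_s: 10.6
tcp_pos: [0.5316, 0.0862, 0.0761]
ee_rot: [[-1.0, 0.002, 0.001], [0.002, 1.0, 0.0], [-0.001, 0.0, -1.0]]
wrist_force: [0.4, 0.6, -1.0]
gripper_width: 0.297
gripper_force: 30.0
```

>>> {"api": "apply_moves", "payload": {"moves": [[[0,0,0],0],[[0,0,0],0],[[0,0,0],0],[[0,0,0],0],[[0,0,0],0]]}}

```text
time_s: 11.02
tcp_pos: [0.5311, 0.086, 0.0759]
ee_rot: [[-1.0, 0.002, 0.001], [0.002, 1.0, 0.0], [-0.001, 0.0, -1.0]]
wrist_force: [0.0, 0.7, -1.3]
gripper_width: 0.296
gripper_force: 30.0
```

>>> {"api": "apply_moves", "payload": {"moves": [[[0,0,0.0015],0],[[0,0,0.0015],0],[[0,0,0.0015],0],[[0,0,0.001],0],[[0,0,0.0005],0]]}}

```text
time_s: 11.43
tcp_pos: [0.5308, 0.0858, 0.0693]
ee_rot: [[-1.0, 0.002, -0.001], [0.002, 1.0, -0.0], [0.001, -0.0, -1.0]]
wrist_force: [-0.1, 0.1, -1.2]
gripper_width: 0.294
gripper_force: 30.0
```

>>> {"api": "apply_moves", "payload": {"moves": [[[0,0,0.0005],0],[[0,0,0.0005],0],[[0,0,0.0005],0],[[0,0,0.0005],0],[[0,0,0.0005],0]]}}

```text
time_s: 11.85
tcp_pos: [0.531, 0.0859, 0.0671]
ee_rot: [[-1.0, 0.002, 0.0], [0.002, 1.0, 0.0], [-0.0, 0.0, -1.0]]
wrist_force: [-0.2, 0.1, -1.5]
gripper_width: 0.297
gripper_force: 30.0
```

>>> {"api": "apply_moves", "payload": {"moves": [[[0,0,0.0004],0],[[0,0,0.0004],0],[[0,0,0.0004],0],[[0,0,0],0],[[0,0,0],0]]}}

```text
time_s: 12.27
tcp_pos: [0.531, 0.0859, 0.0659]
ee_rot: [[-1.0, 0.002, -0.0], [0.002, 1.0, -0.0], [0.0, -0.0, -1.0]]
wrist_force: [-0.1, 0.6, -1.0]
gripper_width: 0.298
gripper_force: 30.0
```

>>> {"api": "apply_moves", "payload": {"moves": [[[0,0,0.0003],0],[[0,0,0.0003],0],[[0,0,0.0003],0],[[0,0,0],0],[[0,0,0],0]]}}

```text
time_s: 12.68
tcp_pos: [0.5311, 0.0859, 0.0656]
ee_rot: [[-1.0, 0.002, 0.0], [0.002, 1.0, -0.0], [-0.0, -0.0, -1.0]]
wrist_force: [-1.8, -0.4, 5.8]
gripper_width: 0.299
gripper_force: 30.0
```

Contact at slot 1, about 7 N at the expected height. Next slot 2.

>>> {"api": "apply_moves", "payload": {"moves": [[[0,0,-0.002],0],[[0,0,-0.004],0],[[0,0.008,0],0],[[0,0.012,0],0],[[0,0.01,0],0]]}}

```text
time_s: 13.1
tcp_pos: [0.5312, 0.1171, 0.0709]
ee_rot: [[-1.0, 0.002, 0.0], [0.002, 1.0, 0.0], [-0.0, 0.0, -1.0]]
wrist_force: [0.1, -0.2, -1.7]
gripper_width: 0.301
gripper_force: 30.0
```

>>> {"api": "apply_moves", "payload": {"moves": [[[0,0.0051,0],0],[[0,0,0],0],[[0,0,0.001],0],[[0,0,0.001],0],[[0,0,0.001],0]]}}

```text
time_s: 13.52
tcp_pos: [0.5308, 0.1208, 0.0678]
ee_rot: [[-1.0, 0.002, -0.0], [0.002, 1.0, -0.0], [0.0, -0.0, -1.0]]
wrist_force: [0.2, 0.1, -1.9]
gripper_width: 0.296
gripper_force: 30.0
```

>>> {"api": "apply_moves", "payload": {"moves": [[[0,0,0.0005],0],[[0,0,0.0005],0],[[0,0,0.0005],0],[[0,0,0],0],[[0,0,0],0]]}}

```text
time_s: 13.93
tcp_pos: [0.531, 0.1209, 0.0665]
ee_rot: [[-1.0, 0.002, -0.0], [0.002, 1.0, -0.0], [0.0, -0.0, -1.0]]
wrist_force: [0.3, 0.2, -2.3]
gripper_width: 0.297
gripper_force: 30.0
```

>>> {"api": "apply_moves", "payload": {"moves": [[[0,0,0.0004],0],[[0,0,0.0004],0],[[0,0,0.0003],0],[[0,0,0.0],0],[[0,0,0],0]]}}

```text
time_s: 14.35
tcp_pos: [0.5311, 0.121, 0.0656]
ee_rot: [[-1.0, 0.002, 0.0], [0.002, 1.0, -0.0], [-0.0, -0.0, -1.0]]
wrist_force: [0.0, -0.6, 1.1]
gripper_width: 0.296
gripper_force: 30.0
```

>>> {"api": "apply_moves", "payload": {"moves": [[[0,0,0.0003],0],[[0,0,0],0],[[0,0,0],0]]}}

```text
time_s: 14.6
tcp_pos: [0.5311, 0.121, 0.0656]
ee_rot: [[-1.0, 0.002, 0.0], [0.002, 1.0, -0.0], [-0.0, -0.0, -1.0]]
wrist_force: [-0.7, -1.0, 4.2]
gripper_width: 0.299
gripper_force: 30.0
```

>>> {"api": "apply_moves", "payload": {"moves": [[[0,0,-0.002],0],[[0,0,-0.004],0],[[0,0.008,0],0],[[0,0.012,0],0],[[0,0.01,0],0]]}}

```text
time_s: 15.02
tcp_pos: [0.5313, 0.1523, 0.071]
ee_rot: [[-1.0, 0.002, 0.0], [0.002, 1.0, 0.0], [-0.0, 0.0, -1.0]]
wrist_force: [0.6, 0.1, -1.3]
gripper_width: 0.297
gripper_force: 30.0
```

>>> {"api": "apply_moves", "payload": {"moves": [[[0,0.0051,0],0],[[0,0,0],0],[[0,0,0.001],0],[[0,0,0.001],0],[[0,0,0.001],0]]}}

```text
time_s: 15.43
tcp_pos: [0.5309, 0.1558, 0.0679]
ee_rot: [[-1.0, 0.002, -0.0], [0.002, 1.0, -0.0], [0.0, -0.0, -1.0]]
wrist_force: [-0.1, 0.8, -2.0]
gripper_width: 0.292
gripper_force: 30.0
```

>>> {"api": "apply_moves", "payload": {"moves": [[[0,0,0.0005],0],[[0,0,0.0005],0],[[0,0,0.0005],0],[[0,0,0],0],[[0,0,0],0]]}}

```text
time_s: 15.85
tcp_pos: [0.5311, 0.156, 0.0666]
ee_rot: [[-1.0, 0.002, -0.0], [0.002, 1.0, -0.0], [0.0, -0.0, -1.0]]
wrist_force: [0.8, 0.5, -1.8]
gripper_width: 0.298
gripper_force: 30.0
```

>>> {"api": "apply_moves", "payload": {"moves": [[[0,0,0.0005],0],[[0,0,0.0004],0],[[0,0,0.0003],0],[[0,0,0.0002],0],[[0,0,0],0]]}}

```text
time_s: 16.27
tcp_pos: [0.5312, 0.1561, 0.0656]
ee_rot: [[-1.0, 0.002, 0.0], [0.002, 1.0, -0.0], [-0.0, -0.0, -1.0]]
wrist_force: [-0.5, -0.6, 2.2]
gripper_width: 0.294
gripper_force: 30.0
```

Slots 1-3 all refused it. I'll hover over slot 4 and look closely.

>>> {"api": "apply_moves", "payload": {"moves": [[[0,0,-0.002],0],[[0,0,-0.004],0],[[0,0.008,0],0],[[0,0.012,0],0],[[0,0.01,0],0]]}}

```text
time_s: 16.68
tcp_pos: [0.5314, 0.1874, 0.0713]
ee_rot: [[-1.0, 0.002, 0.001], [0.002, 1.0, 0.001], [-0.001, 0.001, -1.0]]
wrist_force: [0.0, 0.2, -1.8]
gripper_width: 0.303
gripper_force: 30.0
```

>>> {"api": "apply_moves", "payload": {"moves": [[[0,0.0051,0],0],[[0,0,0],0],[[0,0,0],0],[[0,0,0],0],[[0,0,0],0]]}}

```text
time_s: 17.1
tcp_pos: [0.531, 0.1909, 0.0711]
ee_rot: [[-1.0, 0.002, -0.0], [0.002, 1.0, -0.0], [0.0, -0.0, -1.0]]
wrist_force: [-0.8, 0.3, -1.7]
gripper_width: 0.296
gripper_force: 30.0
```

Run:
```python
from h import *
s=r.sense();print(s["tcp_pos"],np.round(s["ee_rot"],4).tolist())
p=imaging.capture("wrist");np.savez("w5.npz",**{k:np.array(v) for k,v in p.items()})
print(proj(p,s["tcp_pos"]-[0.01,0,.0317]),[proj(p,(.515,y,.034)).round(1) for y in (.1835,.1973)])
cv2.imwrite("pics/c5.png",cv2.resize(p["frame"][170:270,240:400],None,fx=5,fy=5,interpolation=cv2.INTER_CUBIC))
```

```text
[0.53099558 0.19092262 0.0710575 ] [[-1.0, 0.0025, -0.0004], [0.0025, 1.0, -0.0003], [0.0004, -0.0003, -1.0]]
[317.34616093 213.78811636] [array([306. , 202.6]), array([327. , 202.5])]
```

View pics/c5.png

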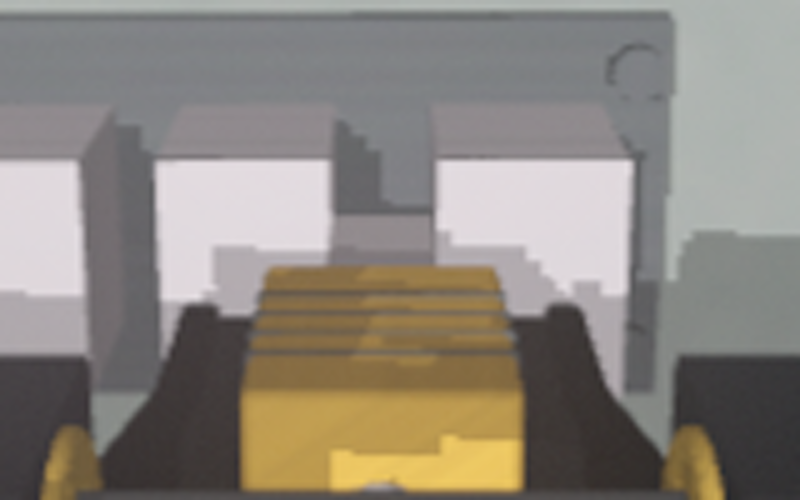

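The tongue (crop columns 331-433) lines up with slot 4's mouth (334-434) to within about 0.3 mm. I'll lower it gently.

>>> {"api": "apply_moves", "payload": {"moves": [[[0,0.0001,0.001],0],[[0,0,0.001],0],[[0,0,0.001],0],[[0,0,0.0005],0],[[0,0,0.0005],0]]}}

```text
time_s: 17.57
tcp_pos: [0.5311, 0.1912, 0.0671]
ee_rot: [[-1.0, 0.002, -0.0], [0.002, 1.0, -0.0], [0.0, -0.0, -1.0]]
wrist_force: [-1.2, -0.5, -1.5]
gripper_width: 0.298
gripper_force: 30.0
```

>>> {"api": "apply_moves", "payload": {"moves": [[[0,0,0.0005],0],[[0,0,0.0005],0],[[0,0,0.0005],0],[[0,0,0.0004],0],[[0,0,0.0003],0]]}}

```text
time_s: 17.98
tcp_pos: [0.5312, 0.1913, 0.065]
ee_rot: [[-1.0, 0.002, -0.0], [0.002, 1.0, -0.0], [0.0, -0.0, -1.0]]
wrist_force: [-0.4, 1.2, -1.5]
gripper_width: 0.295
gripper_force: 30.0
```

>>> {"api": "apply_moves", "payload": {"moves": [[[0,0,0.0003],0],[[0,0,0.0003],0],[[0,0,0],0]]}}

```text
time_s: 18.23
tcp_pos: [0.5311, 0.1913, 0.0644]
ee_rot: [[-1.0, 0.002, -0.0], [0.002, 1.0, -0.0], [0.0, -0.0, -1.0]]
wrist_force: [0.3, 0.1, -1.4]
gripper_width: 0.298
gripper_force: 30.0
```

It is entering freely, so I continue down.

>>> {"api": "apply_moves", "payload": {"moves": [[[0,0,0.0008],0],[[0,0,0.0008],0],[[0,0,0.0008],0],[[0,0,0.0008],0],[[0,0,0.0008],0]]}}

```text
time_s: 18.65
tcp_pos: [0.5312, 0.1913, 0.0603]
ee_rot: [[-1.0, 0.002, -0.0], [0.002, 1.0, -0.0], [0.0, -0.0, -1.0]]
wrist_force: [-0.8, -0.6, -1.3]
gripper_width: 0.298
gripper_force: 30.0
```

>>> {"api": "apply_moves", "payload": {"moves": [[[0,0,0.001],0],[[0,0,0.001],0],[[0,0,0.001],0],[[0,0,0.001],0],[[0,0,0.001],0]]}}

```text
time_s: 19.07
tcp_pos: [0.5312, 0.1913, 0.0553]
ee_rot: [[-1.0, 0.002, -0.0], [0.002, 1.0, -0.0], [0.0, -0.0, -1.0]]
wrist_force: [-0.1, 0.4, -2.2]
gripper_width: 0.296
gripper_force: 30.0
```

>>> {"api": "apply_moves", "payload": {"moves": [[[0,0,0.001],0],[[0,0,0.001],0],[[0,0,0.001],0],[[0,0,0.001],0],[[0,0,0.001],0]]}}

```text
time_s: 19.48
tcp_pos: [0.5312, 0.1913, 0.0503]
ee_rot: [[-1.0, 0.002, 0.0], [0.002, 1.0, -0.0], [-0.0, -0.0, -1.0]]
wrist_force: [0.2, -0.3, -1.5]
gripper_width: 0.298
gripper_force: 30.0
```

>>> {"api": "apply_moves", "payload": {"moves": [[[0,0,0.0008],0],[[0,0,0.0005],0],[[0,0,0.0005],0],[[0,0,0.0005],0],[[0,0,0.0],0]]}}

```text
time_s: 19.9
tcp_pos: [0.5311, 0.1913, 0.048]
ee_rot: [[-1.0, 0.002, -0.0], [0.002, 1.0, -0.0], [0.0, -0.0, -1.0]]
wrist_force: [-0.5, 0.3, -1.5]
gripper_width: 0.297
gripper_force: 30.0
```

>>> {"api": "apply_moves", "payload": {"moves": [[[0,0,0.0005],0],[[0,0,0.0005],0],[[0,0,0.0005],0],[[0,0,0.0003],0],[[0,0,0.0003],0]]}}

```text
time_s: 20.32
tcp_pos: [0.5312, 0.1913, 0.0459]
ee_rot: [[-1.0, 0.002, -0.0], [0.002, 1.0, -0.0], [0.0, -0.0, -1.0]]
wrist_force: [0.0, -0.6, -1.8]
gripper_width: 0.299
gripper_force: 30.0
```

>>> {"api": "apply_moves", "payload": {"moves": [[[0,0,0.0003],0],[[0,0,0.0002],0],[[0,0,0],0]]}}

```text
time_s: 20.57
tcp_pos: [0.5312, 0.1913, 0.0456]
ee_rot: [[-1.0, 0.002, 0.0], [0.002, 1.0, -0.0], [-0.0, -0.0, -1.0]]
wrist_force: [-0.2, 0.3, -0.1]
gripper_width: 0.293
gripper_force: 30.0
```

The collar is on the bar, so I release and retreat.

>>> {"api": "apply_moves", "payload": {"moves": [[[0,0,0],0],[[0,0,0],0],[[0,0,0],0],[[0,0,0],0],[[0,0,0],0]], "hand": 0.06}}

```text
time_s: 20.98
tcp_pos: [0.5313, 0.1914, 0.0456]
ee_rot: [[-1.0, 0.002, 0.0], [0.002, 1.0, 0.0], [-0.0, 0.0, -1.0]]
wrist_force: [-1.2, -0.2, 0.7]
gripper_width: 0.588
gripper_force: 0.0
```

>>> {"api": "apply_moves", "payload": {"moves": [[[0,0,0],0],[[0,0,0],0],[[0,0,-0.003],0],[[0,0,-0.008],0],[[0,0,-0.015],0]]}}

```text
time_s: 21.4
tcp_pos: [0.5302, 0.1907, 0.0708]
ee_rot: [[-1.0, 0.002, -0.003], [0.002, 1.0, -0.002], [0.003, -0.002, -1.0]]
wrist_force: [0.6, -1.1, -0.2]
gripper_width: 0.687
gripper_force: 0.0
```

>>> {"api": "apply_moves", "payload": {"moves": [[[0,0,-0.025],0],[[0,0,-0.03],0],[[-0.02,0,-0.02],0],[[-0.03,0,0],0],[[-0.01,0,0],0]]}}

```text
time_s: 21.82
tcp_pos: [0.595, 0.192, 0.1497]
ee_rot: [[-1.0, 0.002, 0.007], [0.002, 1.0, 0.003], [-0.007, 0.003, -1.0]]
wrist_force: [1.3, 0.4, 0.4]
gripper_width: 0.688
gripper_force: 0.0
```

Run:
```python
from h import *
s=r.sense();print(s["tcp_pos"],s["gripper_width"],s["wrist_force"])
p=imaging.capture("wrist");cv2.imwrite("pics/w6.png",p["frame"])
T=np.array([.5312,.1913-.0007,.042])
print(proj(p,T),proj(p,T+[0,0,.034]))
```

```text
[0.59503399 0.19195707 0.14969532] 0.6877379122216831 [1.27732705 0.36603319 0.44687878]
[314.75051091 121.82389119] [314.71035245 124.22763508]
```

View pics/w6.png

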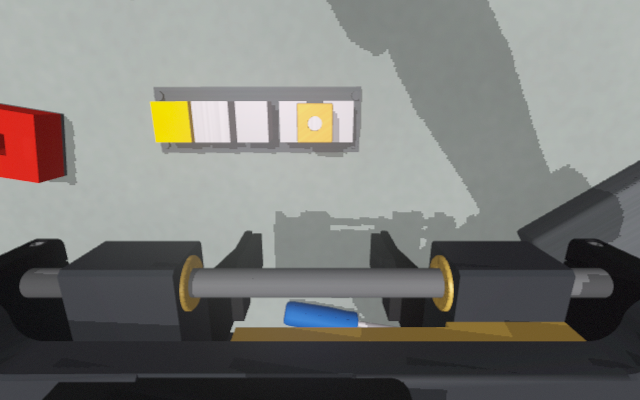

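The key stands upright in slot 4, centred at (315, 123) where predicted, and the gripper is clear. I'll let the arm settle and hand in.

>>> {"api": "apply_moves", "payload": {"moves": [[[0,0,0],0],[[0,0,0],0],[[0,0,0],0],[[0,0,0],0],[[0,0,0],0]]}}

```text
time_s: 22.28
tcp_pos: [0.5905, 0.1912, 0.1465]
ee_rot: [[-1.0, 0.002, -0.0], [0.002, 1.0, -0.0], [0.0, -0.0, -1.0]]
wrist_force: [0.2, -0.4, 0.2]
gripper_width: 0.689
gripper_force: 0.0
```

```bash
python3 -c "
from station import r
print(r.finish_job())"
```

```text
the job is handed in; nothing more can be done
None
```

The job-well key, whose tongue measured about 13 mm, was refused by slots 1–3, went freely into slot 4 and now stands seated there upright, collar on the bar and released; I handed the job in at about 22 s, and no verdict was returned.

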